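# Set the bridge pointer to scale length

### The job

The bridge position is about to be marked on the guitar soundboard, but a cork-faced sanding block has been left in the path of the gauge's pointer. Lift the sanding block away first and lay it flat, the same way up, in the large bay of the wooden tool tray; then take the upright knob on the pointer and draw the sprung rod out of its barrel until the dark ring on the rod is level with the barrel's mouth, and finish holding it there against the spring so the spot can be marked. Leave the other things on the soundboard where they are.

Things in the scene. Friction and masses are not known exactly. Their poses are not given: they have to be found in the camera images.
- board: Fixed guitar-shaped plywood workboard carrying a pale, flat guitar soundboard, upper face 25 mm above the bench. Origin at bench height under the spot where the bridge pointer must finally stand; y axis along the guitar's centre line towards the neck end, z up. Extent: y -172 to 339 mm, x up to 195 mm either side; a 100 mm wide board end with the gauge's stand reaches y = 525 mm.
- barrel_mouth (a point): Centre of the open mouth of the gauge's fixed grey barrel, on the rod's axis, at (0, 175, 62) mm in the board's frame; same axes as the board. The barrel, 22 mm in diameter (25 mm at the mouth), runs from here along +y over the centre line to y = 497 mm, screwed down at the neck end.
- rod (a joint): How far the 9 mm steel rod is drawn out of the barrel, in m: 0 fully home (where the spring takes it), growing along the board's -y direction; 0.130 when the middle of the dark ring is level with the mouth; hard stop at 0.160. The spring pulls it home with about 4 N at 0 and 10 N at 0.130 and takes it back if let go.
- rod_ring (a point): Middle of the dark 5 mm wide ring round the rod; it is inside the barrel (130 mm behind the mouth, out of sight) while the rod is home, and must come to the barrel mouth.
- knob: Upright round ribbed aluminium knob, 20 mm diameter, 44 mm high, standing on the dark head (22 x 18 x 24 mm) at the rod's free end; origin at the centre of its underside, 74 mm above the bench; z up. It cannot turn; it slides with the rod. At home it is at (0, 130) mm in the board's frame, 45 mm from the mouth. A pointer pin hangs below the head to 3 mm above the soundboard.
- knob_grip (a point): On the knob's axis, 28 mm above its underside (102 mm above the bench): a good height to pinch it.
- sanding_block: Loose wooden sanding block with cork underside, 100 x 42 x 30 mm, about 0.1 kg; lies on the soundboard in front of the pointer. Origin at the centre of its underside, x along its length, z up.
- tray: Fixed dark wooden tool tray on the bench, 240 x 150 mm, walls 6 mm thick and 32 mm high, floor 5 mm thick. Origin at bench height under the centre of its large empty bay (inside 166 x 138 mm, long side along x). A small bay with pencils and files lies at its +x end beyond a divider at x = 82 to 88 mm.
- spool_clamp_a: Bystander: wooden spool clamp standing on the soundboard, 38 mm in diameter, 89 mm high; origin at its underside.
- spool_clamp_b: Bystander: a second such spool clamp on the other side of the soundboard; origin at its underside.
- bridge: Bystander: dark rosewood guitar bridge lying across the soundboard near its lower end, 176 x 27 x 10 mm; origin at the centre of its underside, x along its length.
- finger_plane: Bystander: little brass plane on the soundboard beside the barrel, 85 x 34 x 34 mm; origin at the centre of its underside.
Mind the look-alikes: they are no part of the job. Leave any pink look-alike of the sanding_block alone.

How it is judged (in metres and radians):
On the way, in this order (a step that is already met when the one before it is completed fails the run):
1. the sanding block lies released in the tray's large bay while the rod is still home (x of sanding_block in the frame of tray between -0.075 and 0.075 m and y of sanding_block in the frame of tray between -0.062 and 0.062 m and z of sanding_block in the frame of tray below 0.012 m and angle between sanding_block's own z axis and vertical below 0.15 rad and linear speed of sanding_block below 0.02 m/s and contact force between the fingers and sanding_block below 0.1 N and contact force between sanding_block and tray above 0.3 N and value of joint rod below 0.03 m), for 0.2 s.
2. the rod is drawn out by the knob until its ring is level with the barrel's mouth (value of joint rod between 0.126 and 0.134 m and contact force between the fingers and knob above 4 N and contact force between knob and sanding_block below 0.1 N), for 0.3 s.
At the end, for the whole second after the job is handed in: The sanding block lies flat (within 0.15 rad), same way up, on the floor of the tray's large bay, released and at rest; the rod is held out through the knob by the fingers alone (over 4 N on the knob), at rest, with its ring within 4 mm of the barrel's mouth (joint 0.126 to 0.134 m) (all of step 2 and x of sanding_block in the frame of tray between -0.075 and 0.075 m and y of sanding_block in the frame of tray between -0.062 and 0.062 m and z of sanding_block in the frame of tray below 0.012 m and angle between sanding_block's own z axis and vertical below 0.15 rad and linear speed of sanding_block below 0.02 m/s and contact force between the fingers and sanding_block below 0.1 N and contact force between sanding_block and tray above 0.3 N and velocity of joint rod between -0.01 and 0.01 m/s); the arm keeps its last pose, push and grip.
It fails at once if one of the other things on the soundboard is shifted by more than 25 mm (distance of any of spool_clamp_a, spool_clamp_b, bridge, finger_plane from where it was at the start of the episode above 0.025 m).
It also fails if it takes over 51 s, if anything falls off the work surface, if the arm or the gripper's body presses on something with over 40 N, if the wrist force passes 120 N, or if a joint passes its speed limit or range.

### The arm

A 6-joint arm with a two-finger parallel gripper is mounted at the origin on the work surface. World frame = base frame: x ahead of the robot, y to its left, z up, the work surface at z = 0. Lengths are in m, angles in degrees, forces in N, time in s.
With the tool pointing down it reaches from about 0.4 to 0.825 m from the base axis. Payload 7 kg.
Tool frame: the origin (TCP) lies between the finger pads; the fingertips stand 19 mm ahead of it and the grasp point (between the pads) is the TCP; y points along the fingers, x is the direction in which the jaws open and shut, and the axes are right-handed (so a half turn about y gives the same grasp; the last joint's range is limited). The gripper opens to 88 mm and grips with 3 to 60 N. Pads are 19 mm wide; open, the fingers measure 130 mm over their backs; the gripper's body (78 mm by 193 mm) begins 47 mm behind the grasp point.
Start: joints at [-59.983, 20.546, 0.682, 0, -70.136, -16.507], TCP at [0.158, -0.656, 0.246] pointing down, gripper open.
Joint ranges: [-176.03, 176.03], [-82.01, 121.73], [-58.28, 71.71], [-173.87, 95.51], [-174.79, -0.11], [-173.66, 173.66]. Speed limits (degrees/s): [136.94, 136.94, 172.46, 180, 180, 180].

### API

Orientations are given as [roll, pitch, yaw] about the fixed x, y, z axes, in that order (R = Rz(yaw) Ry(pitch) Rx(roll)).
In Python, from plant import r gives the robot as it stands. The module is installed in compiled form; this text tells all that it offers.
- The arm moves only by the tool jog_arm, never from a script. Its argument "steps" is a list of rows, each a list of 5 numbers: the closure, from 0 (fully open) to 1 (shut), then the shift along the tool's x, y, z in m, then the turn about the tool's y in degrees. In form: [[jaw, x, y, z, turn], ...]. A call has 1 to 12 rows; each row shifts and turns the commanded pose from where the row before left it, along the tool's axes as they then stand; what a row does not reach is not made up. A row lasts 1/12 s, in which the tool goes at most 41.7 mm and 7.16 degrees, less where a joint would pass 70% of its speed; a pose out of reach is approached as far as the arm can. A call with a gripper value outside its range is refused whole. The fingers move at their own pace and stop on an object; "squeeze" is the grip in N (left out, the last holds). Time passes only in rows, so rows that do not move let the fingers close. It gives the time, the measured TCP pose, the force and the opening at its end, in the units of the state.
- r.get_state(): the state, without advancing time (a new reading comes with each control period).
- r.capture(name): name is "scene" or "side" or "wrist"; returns a dict with "image" (480x640x3 uint8, red, green, blue), "vfov" (degrees; the focal length in pixels is half the picture's height over the tangent of half this angle, whatever the lens; pixels are square), "cx", "cy" (the principal point, pixels), "R" (3x3) and "t" (3): a world point X has camera coordinates R X + t; the wrist camera has in their place "tool_from_camera" (4x4, takes a point from camera to tool coordinates, whose origin is the TCP and whose axes are the tool frame's). Camera axes: x right, y down, z forward; pixel columns grow to the right and rows downward; lengths in m; the calibration is good to about 2 mm. A picture is of the moment at which its call begins: read the wrist's pose just before it. There is no depth.
- r.close_job(): hands the job in, once; it reports no verdict.
The state is a dict: "time_s": time; "joints": joint angles; "qd": joint speeds; "joint_torque": joint torques, N m; "tcp_pos": TCP position; "eef_rot": TCP orientation; "contact_force": force on the tool from outside, world axes, zero at the start; "moment": the same for the moment, N m; "gripper_width": finger opening in m.
Only numpy, scipy, OpenCV 4.12 (cv2) and the standard library are available. Lean on these libraries where they do the work, as an engineer would, in place of code of your own. Each camera call takes 0.05 s, during which the arm holds its last target.

## Working session

There is one attempt and no reset: what is moved stays moved. The work goes in short steps, Python scripts to look and compute and a tool call to move; the robot and the scene stay as the last step left them, time stands still between calls to the robot, and variables do not carry over. Pictures are saved under pics/ and viewed, and the job is handed in when it is done.

Besides the shell and the picture viewer there is one more tool, called after "Emit:" as name(argument=value, ...) on one line, values as JSON. jog_arm: Moves the arm, as the interface text tells. Its arguments: {"type":"object","properties":{"steps":{"type":"array","items":{"type":"array","items":{"type":"number"}}},"squeeze":{"type":"number"}},"required":["steps"]}

```bash
ls; mkdir -p pics; cat > h.py <<'E'
import numpy as np, cv2, json, pickle
from plant import r
def cap(n):
    st=r.get_state(); c=r.capture(n); c['st']=st; return c
def f(c): return 240/np.tan(np.radians(c['vfov'])/2)
E
python3 - <<'E'
from h import *
print(r.get_state())
for n in ['scene','side','wrist']:
    c=cap(n); pickle.dump(c,open(f'{n}0.pkl','wb')); cv2.imwrite(f'pics/{n}0.png',c['image'][:,:,::-1])
    print(n,{k:v for k,v in c.items() if k not in('image','st')})
E
```

```text
pics
{'time_s': 0.0, 'joints': array([-5.99827587e+01,  2.05902146e+01,  6.34587574e-01, -2.02033894e-02,
       -7.01349712e+01, -1.65073841e+01]), 'qd': array([-0.06006295,  0.00691604, -0.00552131, -0.03127473, -0.07137436,
        0.03982151]), 'joint_torque': array([-6.14140981e-05, -5.82718313e+01,  2.93056995e+01,  6.99693963e+00,
        6.89837529e-03, -1.31207166e-04]), 'tcp_pos': array([ 0.15756939, -0.65589078,  0.24464235]), 'eef_rot': array([-8.99924648e+01, -9.22610789e-02,  1.03502971e+02]), 'contact_force': array([ 0.0577578 , -0.38081254, -0.25341446]), 'moment': array([ 0.04388958, -0.03305956, -0.01837964]), 'gripper_width': 0.0880621531263197}
scene {'vfov': 54.17196271916038, 'cx': 316.59598700923493, 'cy': 249.1427298548759, 'R': array([[-0.0501138 ,  0.99872029, -0.00681043],
       [ 0.59629113,  0.02444904, -0.80239587],
       [-0.80120253, -0.0442721 , -0.59675329]]), 't': array([ 0.0563173 , -0.23845651,  1.4013969 ])}
side {'vfov': 44.27925318328987, 'cx': 318.2834634126212, 'cy': 251.52148471813737, 'R': array([[-0.99747279, -0.06763164, -0.0217713 ],
       [-0.02936351,  0.67143841, -0.74047839],
       [ 0.06469786, -0.73796777, -0.67172744]]), 't': array([0.49770518, 0.06440198, 1.24456287])}
wrist {'vfov': 68.48298356877031, 'cx': 319.21991948593245, 'cy': 235.1193385092799, 'tool_from_camera': array([[ 9.99999157e-01,  8.11458701e-04,  1.01397807e-03,
         1.61224062e-05],
       [-7.77062067e-04, -2.51725553e-01,  9.67798348e-01,
        -1.38995637e-01],
       [ 1.04057258e-03, -9.67798320e-01, -2.51724710e-01,
         6.77275017e-02],
       [ 0.00000000e+00,  0.00000000e+00,  0.00000000e+00,
         1.00000000e+00]])}
```

View pics/scene0.png

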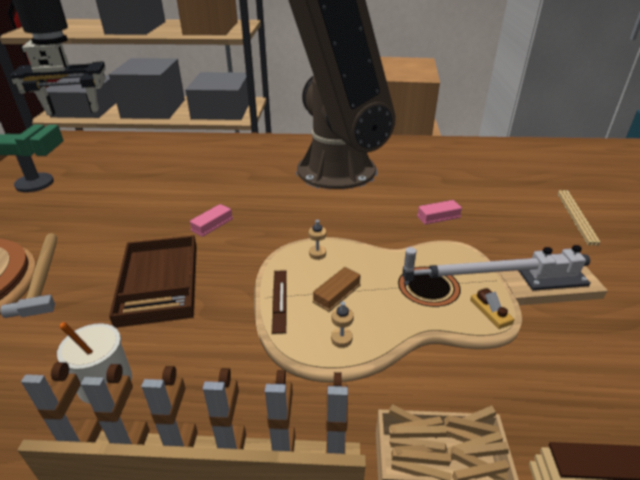

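View pics/side0.png

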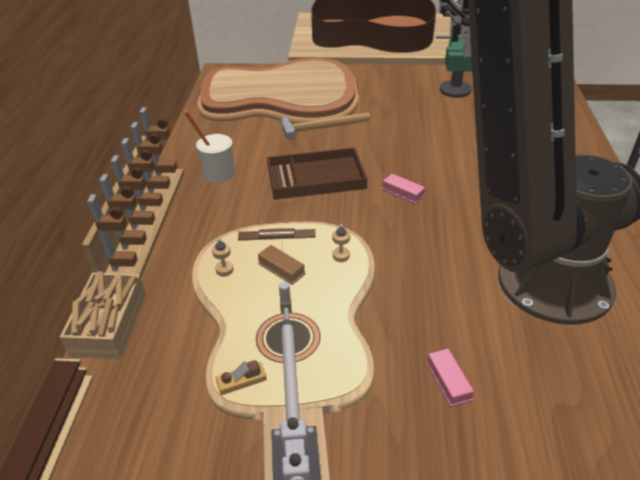

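View pics/wrist0.png

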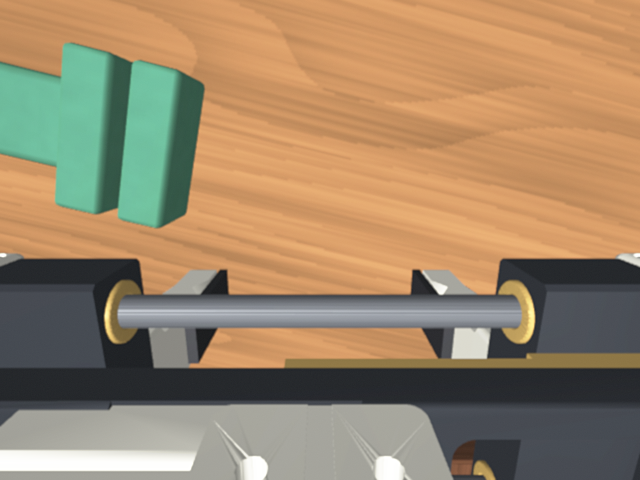

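The scene view shows the brown block at (337,287), the knob at (409,260), and the barrel running right to (560,267). The tray is at (157,280), the spool clamps at (317,240) and (342,325), the bridge at (280,300) and the plane at (493,305). The two pink look-alikes are at (211,220) and (440,211). In the side view the block is at (281,263), the knob at (285,295) and the tray at (317,172). The only brown wood block on the soundboard, lying in the pointer's path, is the one meant; I'll enlarge it to confirm.

```bash
python3 - <<'E'
from h import *
def crop(n,x0,y0,x1,y1,k):
    c=pickle.load(open(n+'0.pkl','rb'))['image'][y0:y1,x0:x1,::-1]
    return cv2.resize(c,None,fx=k,fy=k,interpolation=cv2.INTER_CUBIC)
a=crop('scene',240,230,440,350,4); cv2.imwrite('pics/c1.png',a)
a=crop('side',180,210,380,350,4); cv2.imwrite('pics/c2.png',a)
a=crop('scene',100,220,220,340,4);b=crop('side',260,140,380,260,4)[:, :]
cv2.imwrite('pics/c3.png',cv2.resize(np.hstack([a,b]),(800,400)))
E
```

```text
(no output)
```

View pics/c1.png

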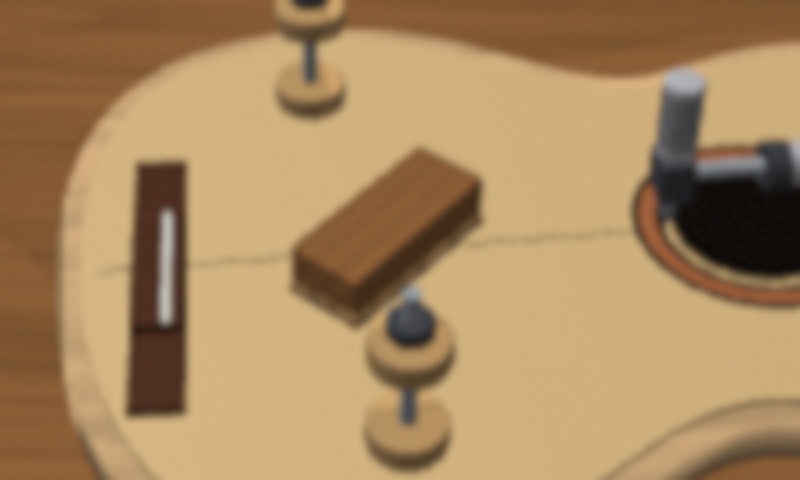

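View pics/c2.png

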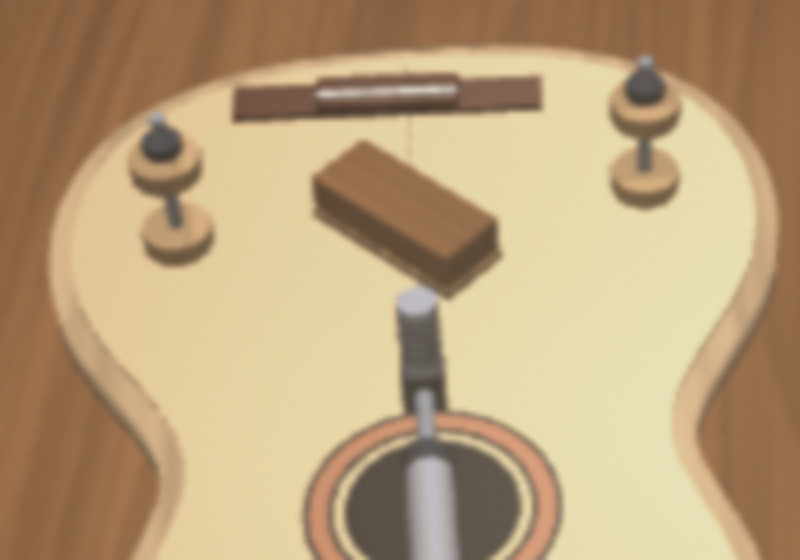

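View pics/c3.png

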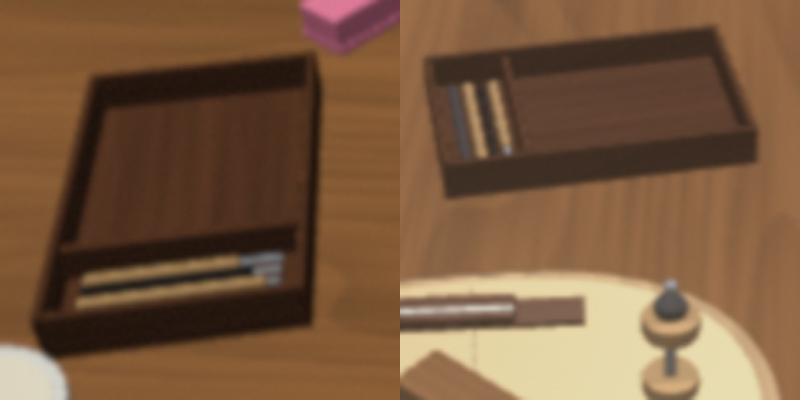

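The crop confirms it: a brown wood block with a cork base, in front of the pointer. In c1 its top corners are at (420,148), (481,182), (357,288) and (294,248).

```bash
cat >> h.py <<'E'
def ray(c,p):
    d=np.array([(p[0]-c['cx'])/f(c),(p[1]-c['cy'])/f(c),1.0]); C=-c['R'].T@c['t']; return C,c['R'].T@d
def onz(c,p,z):
    C,d=ray(c,p); return C+d*(z-C[2])/d[2]
def proj(c,X):
    q=c['R']@np.asarray(X)+c['t']; return [c['cx']+f(c)*q[0]/q[2],c['cy']+f(c)*q[1]/q[2]]
E
python3 - <<'E'
from h import *
np.set_printoptions(precision=4,suppress=True)
S=pickle.load(open('scene0.pkl','rb'));D=pickle.load(open('side0.pkl','rb'))
def go(c,pts,ox,oy,k,z): return np.array([onz(c,[ox+(x+.5)/k-.5,oy+(y+.5)/k-.5],z)[:2] for x,y in pts])
def rep(n,P):
    L=[np.linalg.norm(P[i]-P[(i+1)%4]) for i in range(4)]
    print(n,P.tolist(),'ctr',P.mean(0),'sides',np.round(L,4))
    for i in range(4):
        v=P[(i+1)%4]-P[i]; print('   ang',np.degrees(np.arctan2(v[1],v[0])))
rep('blk S',go(S,[(420,148),(481,182),(357,288),(294,248)],240,230,4,.055))
rep('blk D',go(D,[(364,141),(496,222),(447,262),(314,180)],180,210,4,.055))
k=10/3
rep('tray S',go(S,[(92,76),(316,54),(311,293),(38,322)],100,220,k,.032))
rep('tray D',go(D,[(25,60),(316,27),(357,130),(47,165)],260,140,k,.032))
print('knob',go(S,[(686,83)],240,230,4,.118),go(D,[(417,302)],180,210,4,.118))
a=go(S,[(100,271),(630,233)],240,230,4,.025);b=go(D,[(405,68),(408,165)],180,210,4,.025)
for q in(a,b): v=q[1]-q[0]; print('seam',q.tolist(),np.degrees(np.arctan2(v[1],v[0])))
# barrel edges in side: find midpoints along rows
im=D['image']
for y in range(345,415,10):
    row=im[y,270:320].astype(int); print(y,' '.join(f'{v.sum()//3}/{v[0]-v[2]}' for v in row))
E
```

```text
blk S [[0.5316208283798255, 0.02696320433192371], [0.5569819662474795, 0.05686988955992281], [0.6352154447894567, -0.001617047561655656], [0.6091164631630118, -0.03198183004916917]] ctr [0.5832 0.0126] sides [0.0392 0.0977 0.04   0.0974]
   ang 49.70175587260934
   ang -36.78159660572984
   ang -130.6795483937697
   ang 142.74251269580853
blk D [[0.6025918257476353, -0.030201982804836325], [0.5261441636575165, 0.029643629729238397], [0.548506426080488, 0.060162980067220984], [0.6251068452541714, 0.0018451493716618028]] ctr [0.5756 0.0154] sides [0.0971 0.0378 0.0963 0.0392]
   ang 141.94505329202877
   ang 53.768869497487444
   ang -37.2829328908046
   ang -125.09032655181684
tray S [[0.4366239490968624, -0.4595982194453743], [0.40496969988611886, -0.3151755986342706], [0.6377440684960813, -0.2570452956480568], [0.6670562987200463, -0.4023464436480811]] ctr [ 0.5366 -0.3585] sides [0.1479 0.2399 0.1482 0.2374]
   ang 102.36248338994072
   ang 14.021580709277154
   ang -78.59455141376189
   ang -166.04717034010847
tray D [[0.6613198945427771, -0.4020435589459953], [0.43165302579786596
[... 2234 characters left out ...]
8 207/58
395 202/65 202/65 202/64 202/64 202/65 202/65 203/64 203/64 203/63 203/64 203/63 203/63 203/63 201/63 186/59 149/27 143/9 157/7 169/8 179/6 186/3 190/-2 190/-1 186/3 179/6 170/8 157/10 155/24 176/51 200/61 205/60 205/60 205/61 205/61 206/60 206/60 206/60 206/61 206/60 206/60 206/60 206/59 206/59 206/59 207/59 207/58 207/59 207/58 207/58 207/57
405 162/63 160/62 154/60 153/59 154/60 154/60 154/60 154/60 154/60 151/58 149/58 149/58 149/58 149/58 144/51 131/32 135/12 149/7 163/8 173/7 181/6 187/1 190/-2 189/-1 184/3 175/7 164/7 151/10 145/30 156/57 163/68 165/69 165/69 167/70 169/71 170/72 171/72 171/72 171/72 173/72 174/73 176/74 176/74 175/74 172/72 168/71 168/70 169/71 169/71 171/72
```

```bash
python3 - <<'E'
from h import *
np.set_printoptions(precision=4,suppress=True)
S=pickle.load(open('scene0.pkl','rb'));D=pickle.load(open('side0.pkl','rb'))
def go(c,pts,ox,oy,k,z): return np.array([onz(c,[ox+(x+.5)/k-.5,oy+(y+.5)/k-.5],z)[:2] for x,y in pts])
print('spools S',go(S,[(310,85),(407,424)],240,230,4,.035)); print('D',go(D,[(645,172),(178,228)],180,210,4,.035))
# two-ray triangulation of corners
def tri(p,q):
    A,a=ray(S,p);B,b=ray(D,q);M=np.stack([a,-b],1);s=np.linalg.lstsq(M,B-A,rcond=None)[0]
    return (A+a*s[0]+B+b*s[1])/2, np.linalg.norm(A+a*s[0]-B-b*s[1])
cv=lambda p,ox,oy,k:[ox+(p[0]+.5)/k-.5,oy+(p[1]+.5)/k-.5]
for n,a,b in[('b1',(420,148),(496,222)),('b2',(481,182),(447,262)),('b3',(357,288),(314,180)),('b4',(294,248),(364,141)),('knob',(686,83),(417,302))]:
    print(n,*tri(cv(a,240,230,4),cv(b,180,210,4)))
for y,a,b in [(365,282.8,295.2),(395,284.5,298)]:
    print('barrel',onz(D,[(a+b)/2,y],.062))
E
```

```text
spools S [[ 0.4546 -0.0322]
 [ 0.6993  0.0223]]
D [[ 0.4515 -0.034 ]
 [ 0.6969  0.0209]]
b1 [0.5268 0.0267 0.0516] 0.0010053110630543636
b2 [0.5497 0.0566 0.0501] 0.0022381775541620574
b3 [ 0.6271 -0.0027  0.049 ] 0.002987012191558487
b4 [ 0.6038 -0.033   0.0513] 0.002098279129854373
knob [0.551  0.1496 0.1152] 0.002689652848157671
barrel [0.529 0.289 0.062]
barrel [0.5189 0.3496 0.062 ]
```

Emit:
jog_arm(steps=[[0, 0, 0, 0, 6.4], [0, 0, 0, 0, 6.4], [0, 0, 0, 0, 6.4], [0, 0, 0, 0, 6.4], [0, 0, 0, 0, 6.4], [0, 0, 0, 0, 6.4], [0, 0, 0, 0, 6.4], [0, 0, 0, 0, 6.2], [0, 0.04, 0, 0.004, 0], [0, 0.04, 0, 0.004, 0], [0, 0.04, 0, 0.004, 0], [0, 0.04, 0, 0.004, 0]])

```text
time_s: 1.15
tcp_pos: [0.2426, -0.5181, 0.245]
eef_rot: [-90.0, -0.0, 52.5]
contact_force: [1.1, 0.4, 0.5]
gripper_width: 0.0877
```

Emit:
jog_arm(steps=[[0, 0.041, 0, 0.004, 0], [0, 0.041, 0, 0.004, 0], [0, 0.041, 0, 0.004, 0], [0, 0.041, 0, 0.004, 0], [0, 0.041, 0, 0.004, 0], [0, 0.041, 0, 0.004, 0], [0, 0.041, 0, 0.004, 0], [0, 0.041, 0, 0.004, 0], [0, 0.041, 0, 0.004, 0], [0, 0.041, 0, 0.004, 0], [0, 0.041, 0, 0.004, 0], [0, 0.041, 0, 0.004, 0]])

```text
time_s: 2.15
tcp_pos: [0.5042, -0.0979, 0.2457]
eef_rot: [-90.0, -0.0, 52.5]
contact_force: [1.2, -0.0, 0.0]
gripper_width: 0.0876
```

Emit:
jog_arm(steps=[[0, 0.041, -0.01, 0.003, 0], [0, 0.041, -0.01, 0.003, 0], [0, 0.041, -0.01, 0.003, 0], [0, 0, 0, 0, 0], [0, 0, 0, 0, 0]])

```text
time_s: 2.57
tcp_pos: [0.5713, 0.0035, 0.2747]
eef_rot: [-90.0, 0.0, 52.7]
contact_force: [-0.0, -0.5, -0.3]
gripper_width: 0.0875
```

```bash
python3 - <<'E'
from h import *
c=cap('wrist'); pickle.dump(c,open('wrist1.pkl','wb')); cv2.imwrite('pics/wrist1.png',c['image'][:,:,::-1]); print(c['st']['tcp_pos'],c['st']['eef_rot'],c['st']['joints'])
E
```

```text
[0.57128793 0.00349066 0.27468115] [-8.99779661e+01  1.97993072e-02  5.26679911e+01] [ 1.99615631e+01  9.80518925e+00 -1.01031980e+01 -8.33910751e-03
 -7.01201788e+01 -1.47290738e+02]
```

View pics/wrist1.png

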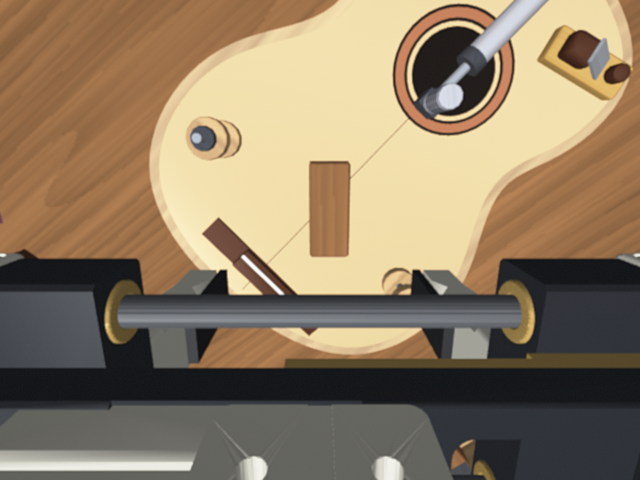

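Wrist view: the block's top face spans (309,162) to (349,256). The knob top is at (450,96), the bridge lies below left, and a spool is at (205,138). The block is well aligned with the jaws.

```bash
cat >> h.py <<'E'
from scipy.spatial.transform import Rotation as Ro
def wz(c,p,z):
    T=c['tool_from_camera']; st=c['st']; Rt=Ro.from_euler('xyz',st['eef_rot'],degrees=True).as_matrix()
    d=np.array([(p[0]-c['cx'])/f(c),(p[1]-c['cy'])/f(c),1.0])
    C=Rt@T[:3,3]+st['tcp_pos']; d=Rt@T[:3,:3]@d
    return C+d*(z-C[2])/d[2]
E
python3 - <<'E'
from h import *
np.set_printoptions(precision=4,suppress=True)
c=pickle.load(open('wrist1.pkl','rb'))
im=c['image'].astype(int); 
m=((im.sum(2)<450)).astype(np.uint8)[140:266,290:370]
n,l,s,ce=cv2.connectedComponentsWithStats(m); print(s)
i=1+np.argmax(s[1:,4]); cn=cv2.findContours((l==i).astype(np.uint8),cv2.RETR_EXTERNAL,cv2.CHAIN_APPROX_NONE)[0][0]
rc=cv2.minAreaRect(cn); b=cv2.boxPoints(rc)+[290,140]; print(b)
P=np.array([wz(c,p,.055)[:2] for p in b]); print(P,P.mean(0))
v=[P[(k+1)%4]-P[k] for k in range(4)]; print([ (np.linalg.norm(x),np.degrees(np.arctan2(x[1],x[0]))) for x in v])
print('knob',wz(c,(450,96),.118))
seam=[wz(c,p,.025)[:2] for p in [(408,120),(243,289)]]; d=seam[0]-seam[1]; print(seam,np.degrees(np.arctan2(d[1],d[0])))
E
```

```text
[[   0    0   80  126 6263]
 [  19   21   42   96 3817]]
[[309. 161.]
 [350. 161.]
 [350. 256.]
 [309. 256.]]
[[ 0.5245  0.0262]
 [ 0.5493  0.0588]
 [ 0.6296  0.0003]
 [ 0.6031 -0.0345]] [0.5767 0.0127]
[(np.float64(0.04086190793730084), np.float64(52.72680339983346)), (np.float64(0.09935159232182857), np.float64(-36.01866543307486)), (np.float64(0.04375748888610028), np.float64(-127.27786330443584)), (np.float64(0.09932682597288582), np.float64(142.31125391867207))]
knob [0.5508 0.1482 0.118 ]
[array([0.5547, 0.1332]), array([ 0.5954, -0.1284])] 98.83737212939873
```

Emit:
jog_arm(steps=[[0, 0.011, 0.01, 0.001, 0], [0, 0, 0.035, 0, 0], [0, 0, 0.035, 0, 0], [0, 0, 0.035, 0, 0], [0, 0, 0.03, 0, 0], [0, 0, 0.03, 0, 0], [0, 0, 0.02, 0, 0], [0, 0, 0.015, 0, 0], [0, 0, 0.01, 0, 0], [0, 0, 0.005, 0, 0], [0, 0, 0, 0, 0], [0, 0, 0, 0, 0]])

```text
time_s: 3.62
tcp_pos: [0.5766, 0.0106, 0.0506]
eef_rot: [-90.0, -0.0, 52.5]
contact_force: [0.4, 0.1, -0.4]
gripper_width: 0.0876
```

Emit:
jog_arm(steps=[[0.7, 0, 0, 0, 0], [0.7, 0, 0, 0, 0], [0.7, 0, 0, 0, 0], [0.7, 0, 0, 0, 0], [0.7, 0, 0, 0, 0], [0.7, 0, 0, 0, 0]], squeeze=20)

```text
time_s: 4.12
tcp_pos: [0.5764, 0.0109, 0.0503]
eef_rot: [-90.0, -0.0, 52.5]
contact_force: [0.0, 0.1, -0.8]
gripper_width: 0.0532
```

Emit:
jog_arm(steps=[[0.7, 0, 0, 0, 0], [0.7, 0, 0, 0, 0], [0.7, 0, 0, 0, 0], [0.7, 0, 0, 0, 0]])

```text
time_s: 4.45
tcp_pos: [0.5764, 0.0109, 0.0501]
eef_rot: [-90.0, -0.0, 52.5]
contact_force: [0.1, 0.9, 0.0]
gripper_width: 0.0414
```

Emit:
jog_arm(steps=[[0.7, 0, -0.005, 0, 0], [0.7, 0, -0.015, 0, 0], [0.7, 0, -0.03, 0, 0], [0.7, 0, -0.03, 0, 0], [0.7, 0, -0.03, 0, 0], [0.7, 0, -0.03, 0, 0], [0.7, 0, -0.02, 0, 0], [0.7, 0, -0.01, 0, 0], [0.7, 0, 0, 0, 0]])

```text
time_s: 5.2
tcp_pos: [0.5773, 0.011, 0.2226]
eef_rot: [-90.1, -0.2, 52.5]
contact_force: [0.8, 0.7, -1.3]
gripper_width: 0.0421
```

```bash
python3 - <<'E'
from h import *
c=cap('wrist'); cv2.imwrite('pics/wrist2.png',c['image'][:,:,::-1]); print(c['st']['tcp_pos'],c['st']['gripper_width'])
E
```

```text
[0.57726671 0.01102551 0.22263054] 0.042133005213868535
```

View pics/wrist2.png

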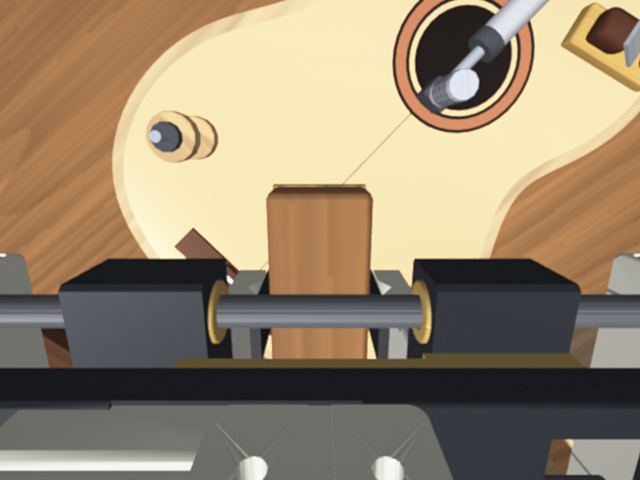

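The block is held level at a width of 42 mm (seen at (320,190) to (320,360)), and the rod is still home. Carrying it to the tray.

Emit:
jog_arm(steps=[[0.7, -0.017, 0, -0.008, 0], [0.7, -0.03, 0, -0.015, 0], [0.7, -0.034, 0, -0.017, 0], [0.7, -0.034, 0, -0.017, 0], [0.7, -0.034, 0, -0.017, 0], [0.7, -0.034, 0, -0.017, 0], [0.7, -0.034, 0, -0.017, 0], [0.7, -0.034, 0, -0.017, 0], [0.7, -0.034, 0, -0.017, 0], [0.7, -0.034, 0, -0.017, 0], [0.7, -0.017, 0, -0.008, 0], [0.7, -0.01, 0, -0.002, 0]])

```text
time_s: 6.25
tcp_pos: [0.498, -0.3687, 0.2169]
eef_rot: [-89.7, 0.1, 52.3]
contact_force: [-0.5, -0.2, -0.8]
gripper_width: 0.0421
```

Emit:
jog_arm(steps=[[0.7, 0, 0, 0, 5], [0.7, 0, 0, 0, 6.5], [0.7, 0, 0, 0, 6.5], [0.7, 0, 0, 0, 6.5], [0.7, 0, 0, 0, 6.5], [0.7, 0, 0, 0, 5], [0.7, 0, 0, 0, 3], [0.7, 0, 0, 0, 0], [0.7, 0, 0, 0, 0]])

```text
time_s: 7.0
tcp_pos: [0.4994, -0.3658, 0.2187]
eef_rot: [-89.9, 0.1, 13.6]
contact_force: [0.0, -0.1, -0.5]
gripper_width: 0.042
```

```bash
python3 - <<'E'
from h import *
c=cap('wrist'); pickle.dump(c,open('wrist3.pkl','wb'));cv2.imwrite('pics/wrist3.png',c['image'][:,:,::-1]); print(c['st']['tcp_pos'],c['st']['gripper_width'])
E
```

```text
[ 0.49941852 -0.3657595   0.21867011] 0.04203914361721041
```

View pics/wrist3.png

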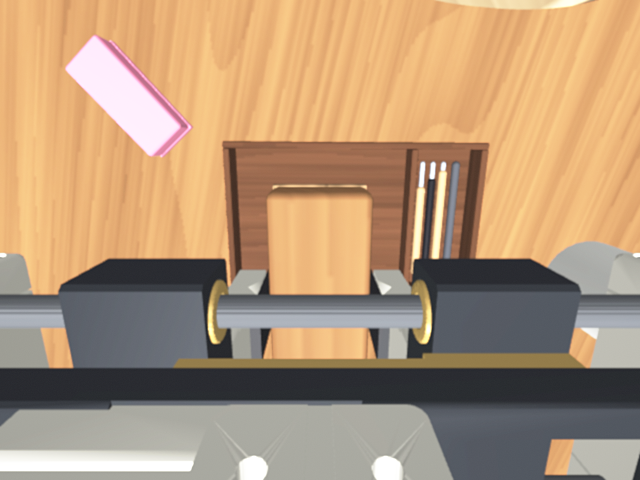

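The tray's far rim runs from (223,143) to (488,143), the divider is at (409,150), and the block sits inside the large bay's span. Checking positions at rim height.

```bash
python3 - <<'E'
from h import *
np.set_printoptions(precision=4,suppress=True)
c=pickle.load(open('wrist3.pkl','rb'))
P=[wz(c,p,.032)[:2] for p in [(223,142),(488,143),(407,148),(413,148)]]
print(P,np.linalg.norm(P[1]-P[0]))
d=(P[1]-P[0])/np.linalg.norm(P[1]-P[0]); n=np.array([-d[1],d[0]])
print(np.degrees(np.arctan2(d[1],d[0])))
o=P[0]+d*.089-n*.075; print('bay',o, 'tcp in tray',[(c['st']['tcp_pos'][:2]-o)@v for v in (d,n)])
E
```

```text
[array([ 0.399, -0.319]), array([ 0.6292, -0.2637]), array([ 0.5602, -0.285 ]), array([ 0.5655, -0.2838])] 0.23675923016658426
13.49267492317723
bay [ 0.503  -0.3711] tcp in tray [np.float64(-0.002263332511427315), np.float64(0.006083327283800522)]
```

Emit:
jog_arm(steps=[[0.7, 0.002, 0.01, -0.006, 0], [0.7, 0, 0.03, 0, 0], [0.7, 0, 0.03, 0, 0], [0.7, 0, 0.03, 0, 0], [0.7, 0, 0.03, 0, 0], [0.7, 0, 0.025, 0, 0], [0.7, 0, 0.015, 0, 0], [0.7, 0, 0.01, 0, 0], [0.7, 0, 0.006, 0, 0], [0.7, 0, 0, 0, 0], [0.7, 0, 0, 0, 0]])

```text
time_s: 7.97
tcp_pos: [0.5036, -0.3722, 0.0345]
eef_rot: [-90.0, -0.0, 13.5]
contact_force: [-0.3, -0.6, 0.1]
gripper_width: 0.0418
```

Emit:
jog_arm(steps=[[0.7, 0, 0.003, 0, 0], [0.7, 0, 0.001, 0, 0], [0.7, 0, 0, 0, 0], [0.7, 0, 0, 0, 0]])

```text
time_s: 8.3
tcp_pos: [0.5034, -0.372, 0.0307]
eef_rot: [-90.0, -0.0, 13.5]
contact_force: [1.2, -0.1, -1.2]
gripper_width: 0.0421
```

Emit:
jog_arm(steps=[[0.2, 0, 0, 0, 0], [0.2, 0, 0, 0, 0], [0.2, 0, 0, 0, 0], [0.2, 0, 0, 0, 0], [0.2, 0, 0, 0, 0], [0.2, 0, 0, 0, 0]])

```text
time_s: 8.8
tcp_pos: [0.5032, -0.3719, 0.0301]
eef_rot: [-90.0, 0.0, 13.5]
contact_force: [-0.2, -0.2, -0.1]
gripper_width: 0.0692
```

Emit:
jog_arm(steps=[[0.2, 0, 0, 0, 0], [0.2, 0, -0.01, 0, 0], [0.2, 0, -0.03, 0, 0], [0.2, 0, -0.04, 0, 0], [0.2, 0, -0.04, 0, 0], [0.2, 0, -0.04, 0, 0], [0.1, 0, -0.03, 0, 0], [0.1, 0, 0, 0, 0]])

```text
time_s: 9.47
tcp_pos: [0.5059, -0.3738, 0.2292]
eef_rot: [-90.5, -0.5, 13.6]
contact_force: [1.2, -0.9, -0.3]
gripper_width: 0.0765
```

```bash
python3 - <<'E'
from h import *
a=[cap('wrist')['image'],cap('side')['image'],cap('scene')['image']]
cv2.imwrite('pics/place.png',np.hstack([cv2.resize(a[0][:,:,::-1],(400,300)),cv2.resize(a[2][200:350,80:280,::-1],(400,300))])); print(r.get_state()['tcp_pos'],r.get_state()['gripper_width'])
E
```

```text
[ 0.50296249 -0.37174227  0.22095915] 0.07797665599767141
```

View pics/place.png

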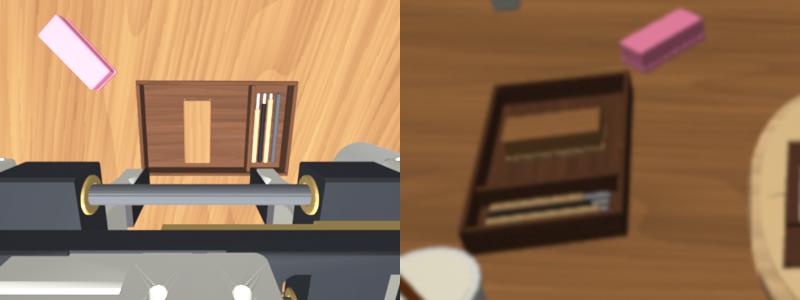

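The block lies flat in the large bay: (197,130) in the wrist half and (550,133) in the scene half. It is released, the same way up, and clear of the walls. Now to the knob.

Emit:
jog_arm(steps=[[0.1, 0, 0, 0, -7.1], [0.1, 0, 0, 0, -7.1], [0.1, 0, 0, 0, -7.1], [0.1, 0, 0, 0, -7.1], [0.1, 0, 0, 0, -7.1], [0.1, 0, 0, 0, -7.1], [0.1, 0, 0, 0, -7.1], [0.1, 0, 0, 0, -7.1], [0.1, 0, 0, 0, -7.1], [0.1, 0, 0, 0, -7.1], [0.1, 0, 0, 0, -7.1], [0.1, 0, 0, 0, -7.1]])

```text
time_s: 10.62
tcp_pos: [0.5023, -0.3715, 0.2184]
eef_rot: [-89.8, -0.1, 99.1]
contact_force: [-0.7, 0.6, 0.6]
gripper_width: 0.0791
```

Emit:
jog_arm(steps=[[0.1, 0.038, 0, -0.0095, 0], [0.1, 0.038, 0, -0.0095, 0], [0.1, 0.038, 0, -0.0095, 0], [0.1, 0.038, 0, -0.0095, 0], [0.1, 0.038, 0, -0.0095, 0], [0.1, 0.038, 0, -0.0095, 0], [0.1, 0.038, 0, -0.0095, 0], [0.1, 0.038, 0, -0.0095, 0], [0.1, 0.038, 0, -0.0095, 0], [0.1, 0.038, 0, -0.0095, 0], [0.1, 0.038, 0, -0.0095, 0], [0.1, 0.038, 0, -0.0095, 0]])

```text
time_s: 11.62
tcp_pos: [0.5458, 0.0977, 0.2189]
eef_rot: [-89.9, 0.0, 98.7]
contact_force: [0.8, -0.0, 0.4]
gripper_width: 0.0792
```

Emit:
jog_arm(steps=[[0.1, 0.035, 0, -0.008, 0], [0.1, 0.015, 0, -0.004, 0], [0.1, 0, 0, 0, 0], [0.1, 0, 0, 0, 0], [0.1, 0, 0, 0, 0]])

```text
time_s: 12.03
tcp_pos: [0.5505, 0.1466, 0.2191]
eef_rot: [-89.9, 0.1, 98.7]
contact_force: [-0.3, 0.1, 0.2]
gripper_width: 0.0786
```

```bash
python3 - <<'E'
from h import *
c=cap('wrist'); pickle.dump(c,open('wrist4.pkl','wb'));cv2.imwrite('pics/wrist4.png',c['image'][:,:,::-1]); print(c['st']['tcp_pos'],c['st']['eef_rot'],c['st']['gripper_width'],c['st']['joints'])
E
```

```text
[0.55047578 0.14660378 0.21911774] [-8.98816648e+01  5.01168719e-02  9.87061161e+01] 0.07862846349161252 [ 3.45839337e+01  1.18570991e+01 -1.49923621e+01 -7.34027753e-03
 -6.32788820e+01 -1.15874561e+02]
```

View pics/wrist4.png

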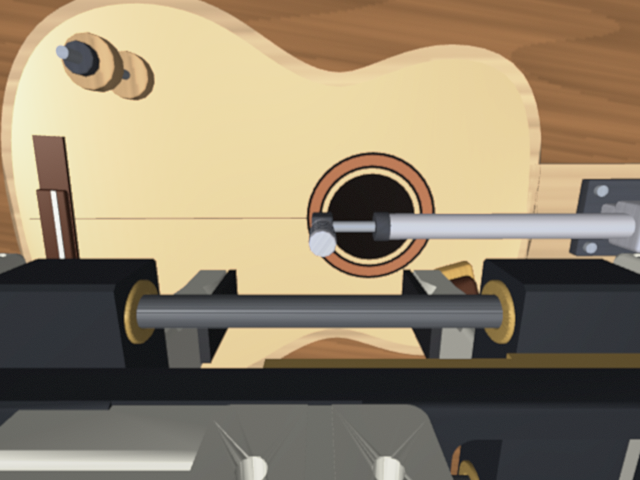

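The knob top is at (322,244), the barrel is horizontal in the image with its mouth at (375,226), and the seam is at row 218. The jaw axis lies along the rod.

```bash
python3 - <<'E'
from h import *
np.set_printoptions(precision=4,suppress=True)
c=pickle.load(open('wrist4.pkl','rb'));st=c['st'];Rt=Ro.from_euler('xyz',st['eef_rot'],degrees=True).as_matrix()
t=lambda X:Rt.T@(X-st['tcp_pos'])
K=wz(c,(322,244),.118);print(K,t(K))
M=wz(c,(374,226),.062);print('mouth',M,t(M)-t(K),'expect x .045')
for p in [(400,226),(600,226.5)]: print(t(wz(c,p,.062)))
s=[t(wz(c,p,.025)) for p in[(35,218),(305,218)]];print(s)
E
```

```text
[0.5511 0.1489 0.118 ] [ 0.0022  0.1011 -0.0012]
mouth [0.5441 0.1935 0.062 ] [0.0453 0.056  0.0001] expect x .045
[ 0.0699  0.1571 -0.0011]
[ 0.2424  0.1569 -0.0013]
[array([-0.2737,  0.1944, -0.0021]), array([-0.0134,  0.1941, -0.0019])]
```

Emit:
jog_arm(steps=[[0.1, 0.002, 0.01, -0.001, 0], [0.1, 0, 0.03, 0, 0], [0.1, 0, 0.03, 0, 0], [0.1, 0, 0.025, 0, 0], [0.1, 0, 0.015, 0, 0], [0.1, 0, 0.006, 0, 0], [0.1, 0, 0, 0, 0], [0.1, 0, 0, 0, 0]])

```text
time_s: 12.75
tcp_pos: [0.5521, 0.149, 0.1044]
eef_rot: [-90.0, 0.0, 98.7]
contact_force: [-0.5, 1.0, 0.4]
gripper_width: 0.0791
```

Emit:
jog_arm(steps=[[0.95, 0, 0, 0, 0], [0.95, 0, 0, 0, 0], [0.95, 0, 0, 0, 0], [0.95, 0, 0, 0, 0], [0.95, 0, 0, 0, 0], [0.95, 0, 0, 0, 0], [0.95, 0, 0, 0, 0], [0.95, 0, 0, 0, 0], [0.95, 0, 0, 0, 0], [0.95, 0, 0, 0, 0], [0.95, 0, 0, 0, 0], [0.95, 0, 0, 0, 0]], squeeze=40)

```text
time_s: 13.75
tcp_pos: [0.5518, 0.1489, 0.1041]
eef_rot: [-90.0, 0.0, 98.7]
contact_force: [1.3, -3.4, 0.8]
gripper_width: 0.0194
```

```bash
python3 - <<'E'
from h import *
s=r.get_state(); print(s['tcp_pos'],s['gripper_width'],s['contact_force'])
c=cap('side'); cv2.imwrite('pics/side5.png',cv2.resize(c['image'][230:360,200:380,::-1],None,fx=4,fy=4))
E
```

```text
[0.55179038 0.14894416 0.10409987] 0.019358923863620994 [ 1.30533722 -3.41976028  0.76121884]
```

View pics/side5.png

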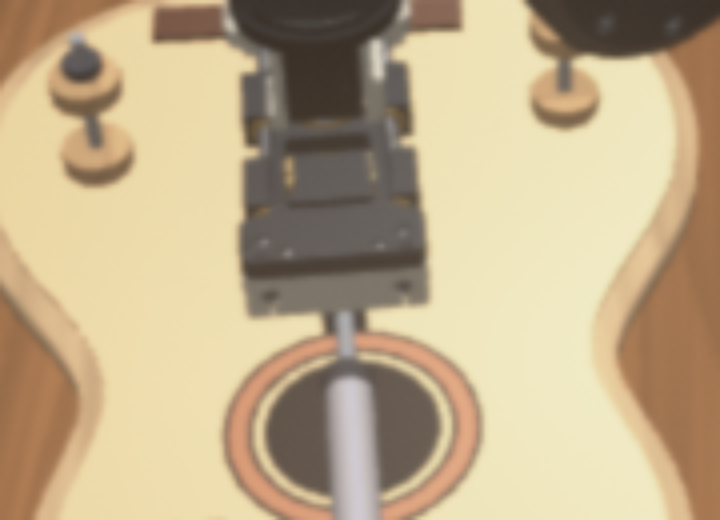

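The fingers hold the knob at a width of 19.4 mm, with the rod and barrel mouth visible at (345,355). Drawing 120 mm, then measuring.

Emit:
jog_arm(steps=[[0.95, -0.005, 0, 0, 0], [0.95, -0.01, 0, 0, 0], [0.95, -0.015, 0, 0, 0], [0.95, -0.015, 0, 0, 0], [0.95, -0.015, 0, 0, 0], [0.95, -0.015, 0, 0, 0], [0.95, -0.015, 0, 0, 0], [0.95, -0.015, 0, 0, 0], [0.95, -0.01, 0, 0, 0], [0.95, -0.005, 0, 0, 0], [0.95, 0, 0, 0, 0], [0.95, 0, 0, 0, 0]])

```text
time_s: 14.8
tcp_pos: [0.5701, 0.032, 0.1041]
eef_rot: [-90.1, -0.1, 98.7]
contact_force: [-2.9, 9.4, 0.2]
gripper_width: 0.0195
```

```bash
python3 - <<'E'
from h import *
s=r.get_state(); print(s['tcp_pos'],s['gripper_width'],s['contact_force'],np.linalg.norm(s['tcp_pos'][:2]-[.5518,.1489]))
c=cap('side'); pickle.dump(c,open('side6.pkl','wb'));a=cv2.resize(c['image'][250:350,240:340,::-1],None,fx=5,fy=5)
c=cap('wrist');pickle.dump(c,open('wrist6.pkl','wb')); cv2.imwrite('pics/w6.png',c['image'][:,:,::-1]);cv2.imwrite('pics/side6.png',a)
E
```

```text
[0.57008228 0.03203494 0.10411595] 0.01945362713259388 [-2.90053492  9.40441924  0.16653858] 0.11828645181338793
```

View pics/side6.png

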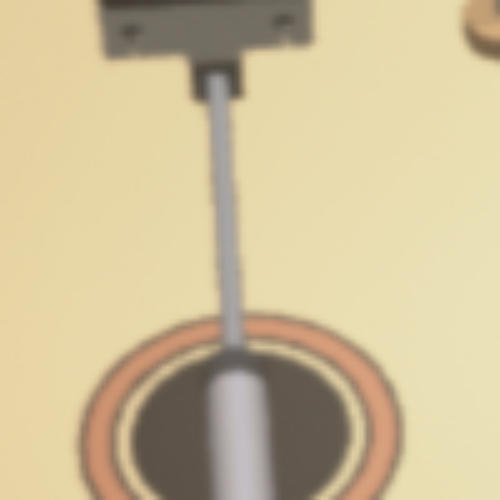

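View pics/w6.png

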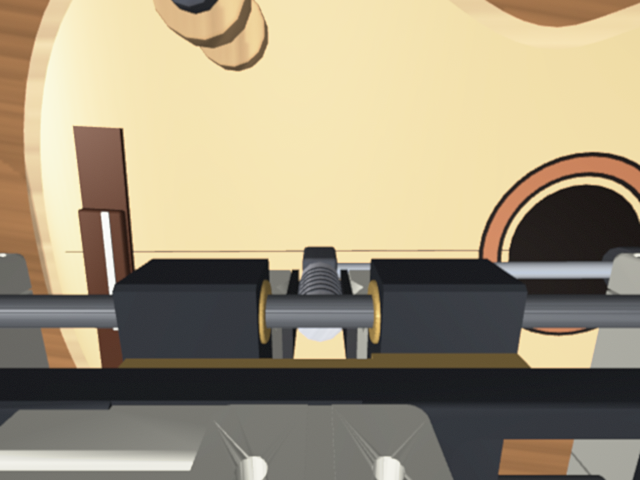

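Tool travel is 118.3 mm and the force is 9.8 N; the spring model predicts 9.5 N. The ring is still inside the barrel. Drawing 12 mm more.

Emit:
jog_arm(steps=[[0.95, -0.004, 0, 0, 0], [0.95, -0.004, 0, 0, 0], [0.95, -0.003, 0, 0, 0], [0.95, -0.001, 0, 0, 0], [0.95, 0, 0, 0, 0], [0.95, 0, 0, 0, 0], [0.95, 0, 0, 0, 0]])

```text
time_s: 15.48
tcp_pos: [0.5718, 0.0207, 0.1041]
eef_rot: [-90.1, -0.1, 98.7]
contact_force: [-2.3, 8.3, 0.8]
gripper_width: 0.0192
```

```bash
python3 - <<'E'
from h import *
s=r.get_state(); print(s['tcp_pos'],s['gripper_width'],s['contact_force'],np.linalg.norm(s['tcp_pos'][:2]-[.5518,.1489]))
c=cap('side'); pickle.dump(c,open('side7.pkl','wb'));a=cv2.resize(c['image'][250:350,240:340,::-1],(400,400),interpolation=cv2.INTER_CUBIC)
e=cap('scene'); pickle.dump(e,open('scene7.pkl','wb'));b=cv2.resize(e['image'][220:320,360:460,::-1],(400,400),interpolation=cv2.INTER_CUBIC)
cv2.imwrite('pics/s7.png',np.hstack([a,b]))
E
```

```text
[0.57182663 0.02069817 0.10410471] 0.019176529429988372 [-2.32529076  8.2649851   0.82637811] 0.12975660366348288
```

View pics/s7.png

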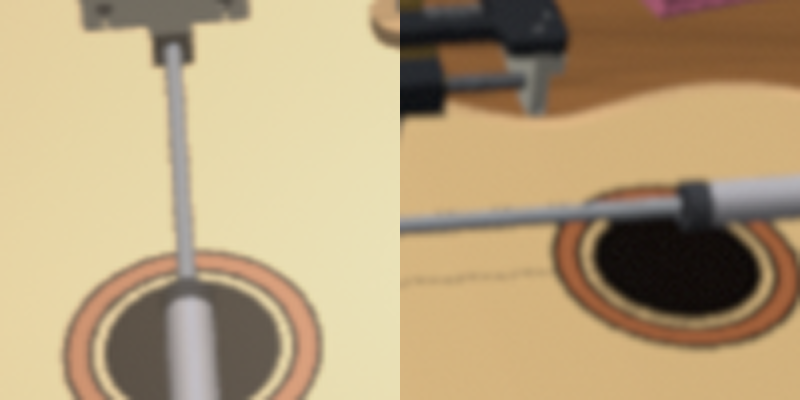

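The ring would show as only about 1–2 px next to the dark collar. I'll compare intensity along the rod between the frames, and measure the head's rear edge against home.

```bash
python3 - <<'E'
from h import *
np.set_printoptions(precision=4,suppress=True,linewidth=200)
Y=np.array([np.cos(np.radians(98.8)),np.sin(np.radians(98.8)),0]); 
L=lambda n:pickle.load(open(n+'.pkl','rb'))
K=np.array([.5511,.1489,0])
D0,D6,D7=L('side0'),L('side6'),L('side7')
mouth=K+.045*Y+[0,0,.062]
def prof(c,z,off,ss):
    X=np.array([-Y[1],Y[0],0])
    P=np.array([proj(c,K+Y*s+[0,0,z]-X*off) for s in ss],np.float32)
    g=cv2.cvtColor(c['image'],cv2.COLOR_RGB2GRAY)
    return cv2.remap(g,P[:,0].reshape(1,-1),P[:,1].reshape(1,-1),cv2.INTER_LINEAR)[0]
ss=np.arange(.020,.070,.002)
print('s from knob home (mouth .045):',(ss*1000).astype(int))
for n,c in(('side0',D0),('side6',D6),('side7',D7),('scene0',L('scene0')),('scene7',L('scene7'))):
    print(n,prof(c,.0665,0,ss))
# head rear-bottom edge, at z=.05, off +-8mm
for o in(.007,-.007):
    a=np.arange(-.01,.04,.001); p=prof(D0,.05,o,a); print('home',o,list(zip((a*1000).round().astype(int).tolist(),p.tolist())))
    a=a-.13; p=prof(D7,.05,o,a); print('now',o,list(zip((a*1000).round().astype(int).tolist(),p.tolist())))
E
```

```text
s from knob home (mouth .045): [20 22 23 25 27 29 31 33 35 37 39 41 43 45 47 49 51 53 55 57 59 61 63 65 67]
side0 [158 158 158 159 160 161 161 161 156 142 119  98  93  92  97 113 146 174 185 188 189 189 189 189 189]
side6 [162 163 162 162 163 163 163 163 159 144 120 101  95  95 100 115 148 177 188 190 191 191 191 192 191]
side7 [162 163 162 161 162 162 163 163 158 144 120 101  95  95 100 115 147 177 188 190 191 191 191 190 190]
scene0 [125 126 127 127 129 129 127 123 122 121 117 107  90  72  60  58  60  61  65  86 123 154 166 169 168]
scene7 [129 130 131 131 132 133 130 127 125 123 116  99  75  56  54  59  62  63  67  88 127 159 171 173 173]
home 0.007 [(-10, 77), (-9, 76), (-8, 76), (-7, 77), (-6, 78), (-5, 78), (-4, 79), (-3, 79), (-2, 79), (-1, 79), (0, 79), (1, 79), (2, 80), (3, 79), (4, 79), (5, 80), (6, 80), (7, 86), (8, 94), (9, 103), (10, 116), (11, 129), (12, 140), (13, 148), (14, 156), (15, 158), (16, 157), (17, 155), (18, 148), (19, 140), (20, 136), (21, 133), (22, 132), (23, 144), (24, 156), (25, 153), (26, 144), (27, 134), (28, 118), (29, 103), (30, 95), (31, 90), (32, 8
[... 1179 characters left out ...]
(34, 89), (35, 89), (36, 91), (37, 100), (38, 109), (39, 123)]
now -0.007 [(-140, 76), (-139, 75), (-138, 75), (-137, 75), (-136, 75), (-135, 75), (-134, 76), (-133, 77), (-132, 78), (-131, 80), (-130, 81), (-129, 82), (-128, 83), (-127, 83), (-126, 90), (-125, 100), (-124, 109), (-123, 125), (-122, 143), (-121, 162), (-120, 175), (-119, 187), (-118, 197), (-117, 203), (-116, 206), (-115, 208), (-114, 209), (-113, 209), (-112, 210), (-111, 210), (-110, 209), (-109, 209), (-108, 208), (-107, 207), (-106, 205), (-105, 205), (-104, 205), (-103, 205), (-102, 205), (-101, 205), (-100, 206), (-99, 205), (-98, 204), (-97, 204), (-96, 203), (-95, 204), (-94, 205), (-93, 206), (-92, 206), (-91, 207)]
```

Emit:
jog_arm(steps=[[0.95, 0, 0, 0, 0], [0.95, 0, 0, 0, 0], [0.95, 0, 0, 0, 0], [0.95, 0, 0, 0, 0], [0.95, 0, 0, 0, 0], [0.95, 0, 0, 0, 0]])

```text
time_s: 16.08
tcp_pos: [0.5718, 0.0207, 0.1041]
eef_rot: [-90.1, -0.1, 98.7]
contact_force: [-2.2, 8.8, 1.8]
gripper_width: 0.0193
```

```bash
python3 - <<'E'
from h import *
s=r.get_state(); print(s['tcp_pos'],s['gripper_width'],s['contact_force'],s['qd'],np.linalg.norm(s['tcp_pos'][:2]-[.5518,.1489]))
a=cap('side')['image'];b=cap('scene')['image'];w=cap('wrist')['image']
cv2.imwrite('pics/f.png',np.hstack([cv2.resize(b[200:350,80:280,::-1],(400,300)),cv2.resize(w[:,:,::-1],(400,300))]))
cv2.imwrite('pics/f2.png',a[:,:,::-1])
E
```

```text
[0.57184007 0.02073007 0.10410849] 0.019287598576312657 [-2.1813346   8.83941653  1.84828874] [ 0.06311525 -0.032916    0.05971205  0.03899179  0.0573312   0.00701151] 0.12972715922624767
```

View pics/f.png

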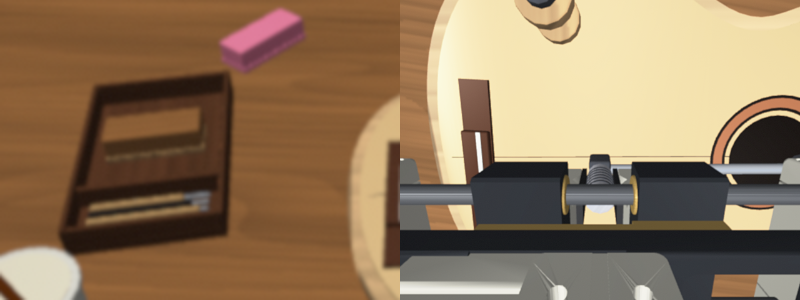

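View pics/f2.png

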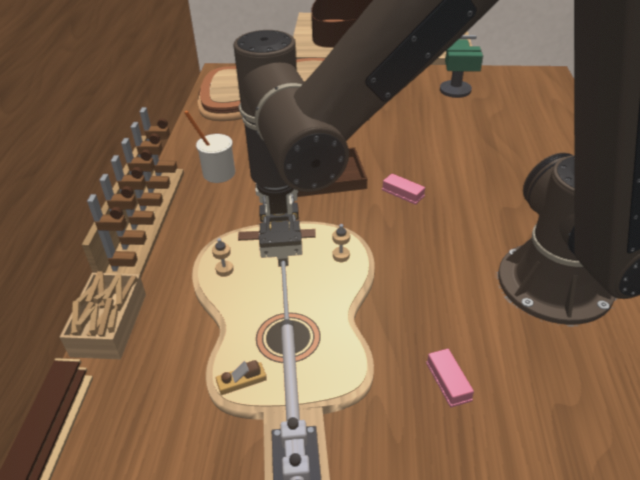

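The block is still flat in the bay (150,133). The knob is held between the pads at (600,185), and the spools, bridge and plane sit at their first pixels. Handing in.

```bash
python3 - <<'E'
from h import *
print(r.close_job())
E
```

```text
the job is handed in; nothing more can be done
None
```

I laid the sanding block flat and cork side down in the tray's large bay, released it, then drew the rod out by the knob. I handed the job in at about 16 s, holding the rod against the spring at a 40 N squeeze. No verdict was reported.

**Block and other things:** The last pictures showed the block still flat in the bay. The spool clamps, bridge and plane looked unmoved in the side view, checked by eye only.

**Rod position:** The checks scatter between about 129 and 132 mm, all inside the allowed 126 to 134 mm:

| Check | Reading |
|---|---|
| Tool travel | 129.7 mm |
| Head's rear edge, side camera | about 131.8 mm |
| Ring at the collar, scene camera | about 129 mm |

- **Ring:** I could not see it clearly. It showed only as a slight darkening of 1–2 pixels at the collar.
- **Pull:** It read about 9 N, a little under the 10 N given for 130 mm. The force reading wandered by about 1 N.

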